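Tip one row of steel balls from the counting tray

ROBOT

A 6-joint arm with a two-finger parallel gripper is mounted at the origin on the work surface. World frame = base frame: x ahead of the robot, y to its left, z up, the work surface at z = 0. Lengths are in mm, angles in rad, forces in N, time in s.
With the tool pointing down it reaches from about 400 to 925 mm from the base axis. Payload 12.5 kg.
Tool frame: the origin (TCP) lies at the centre of the arm's flange, where the gripper is bolted on; the fingertips stand 190 mm ahead of it and the grasp point (between the pads) lies 171 mm ahead of it; z points along the fingers, y is the direction in which the jaws open and shut (so a half turn about z gives the same grasp; the last joint's range is limited). The gripper opens to 95 mm and grips with 3 to 60 N. Pads are 20 mm wide; open, the fingers measure 119 mm over their backs; the gripper's body (75 mm by 180 mm) begins 59 mm behind the grasp point.
Start: joints at [-1.412, 0.491, 1.559, -0, 1.092, -0.106], TCP at [163.592, -603.21, 404.761] pointing down, gripper open.
Joint ranges: [-3.1, 3.1], [-0.84, 2.19], [0.05, 2.79], [-1.13, 4.28], [0.06, 2.93], [-2.69, 2.69]. Speed limits (rad/s): [2.22, 2.22, 2.79, 3.14, 3.14, 3.14].

INTERFACE

Orientations are given as [roll, pitch, yaw] about the fixed x, y, z axes, in that order (R = Rz(yaw) Ry(pitch) Rx(roll)).
In Python, from cell import * gives the robot as it stands.
- The arm moves only by the tool step_arm, never from a script. Its argument "rows" is a list of rows, each an object with "delta_pos": the shift along the tool's x, y, z in cm, a list of three; "spin": the turn about the tool's z in degrees. A call has 1 to 5 rows; each row is the pose to reach, as a shift and turn from the pose measured when the call began, along the tool's axes at that moment; what a row does not reach only later rows make up. A row lasts 1/10 s, in which the tool goes at most 50 mm and 8.59 degrees, less where a joint would pass 70% of its speed; a pose out of reach is approached as far as the arm can. A call with a gripper value outside its range is refused whole. "jaw" is the opening, from 0 (shut) to 1 (fully open), set as the call begins (left out, the last holds). The fingers move at their own pace and stop on an object; the grip force is fixed at half the most. Time passes only in rows, so rows that repeat a pose let the fingers close. It gives the time, the measured TCP pose, the force and the opening at its end, in the units of the state.
- state(): the state, without advancing time (a new reading comes with each control period).
- read_camera(name): name is "scene" or "top" or "wrist"; returns (picture, depth): 384x512x3 uint8, blue, green, red; 384x512 float32, mm along the optical axis (not along the pixel's ray), 0 where there is no reading.
- camera_info(name): a dict with "camera_matrix" (3x3 intrinsics, pixels), "k1" (the pictures are not rectified: a ray, as slopes to the right and down, at radius r is drawn at 1 + k1 r^2 times it, then the intrinsics apply), "R" (3x3) and "t" (3): a world point X has camera coordinates R X + t. Camera axes: x right, y down, z forward; pixel columns grow to the right and rows downward; lengths in mm; the calibration is good to about 2 mm. A picture is of the moment at which its call begins: read the wrist's pose just before it. camera_info takes no time and is no camera call; for the wrist camera it gives the pose at the moment of the call.
- job_done(): hands the job in, once; it reports no verdict.
The state is a dict: "t": time; "joints": joint angles; "qvel": joint speeds; "tau": joint torques, N m; "eef_pos": TCP position; "tcp_rot": TCP orientation; "ft_force": force on the tool from outside, world axes, zero at the start; "moment": the same for the moment, N m; "opening": opening from 0.0 (shut) to 1.0 (fully open).
Only numpy, scipy, OpenCV 4.12 (cv2) and the standard library are available. Lean on these libraries where they do the work, as an engineer would, in place of code of your own. Each camera call takes 0.05 s, during which the arm holds its last target.

TASK

Lift the orange counting tray by its metal bar handle so that it tips forward just enough for only the front row of two steel balls to roll off into the white cup standing at its lip; the back row must stay behind the white ridge. Then lower the tray back to rest and let go.

Things in the scene. Friction and masses are not known exactly. Their poses are not given: they have to be found in the camera images.
- orange_bar (a point): centre of the orange 3D-printed tray's handle: a level round aluminium bar 12 mm thick, 80 mm clear between its side arms, 84 mm above the bench, 45 mm free between it and the tray's back wall, nothing under it for 70 mm. x points level (tray at rest) to lip and cup, y along the bar, z up. The round bar turns in a grip, so the hand may stay upright.
- orange_tray (a joint): tilt of the orange tray (68 x 62 mm, 0.15-0.3 kg), rad, 0 at rest (floor 4 deg back-sloped), up to 1.3. Free hinge parallel to the bar, axis 103 mm ahead of the bar centre along x and 20 mm below it at rest. Raising the bar tips it to the cup; its weight brings it back. Front row rolls off above 0.15, 0.45 is ample; from about 0.85 on the back row climbs over the 4 mm ridge.
- orange_cup_in (a point): centre of the inner floor of the white round cup (100 mm across the rim, 50 mm high, 4 mm walls, 5 mm floor, loose) that already stands on the bench right under the orange tray's lip, where the balls fall; it need not be moved. The blue tray beside, of the same shape, with red balls and its own white cup, is not part of the job.
- orange_front_left_center (a point): front row: bright steel ball, diameter 20 mm, 33 g; this point is its centre. At the start it lies in the orange tray, on the lip side of the white ridge, in the left lane (seen from the bar handle, looking towards the cup).
- orange_front_right_center (a point): front row: bright steel ball, diameter 20 mm, 33 g; this point is its centre. At the start it lies in the orange tray, on the lip side of the white ridge, in the right lane (seen from the bar handle, looking towards the cup).
- orange_back_left_center (a point): back row: bright steel ball, diameter 20 mm, 33 g; this point is its centre. At the start it lies in the orange tray, on the handle side of the white ridge, in the left lane (seen from the bar handle, looking towards the cup).
- orange_back_right_center (a point): back row: bright steel ball, diameter 20 mm, 33 g; this point is its centre. At the start it lies in the orange tray, on the handle side of the white ridge, in the right lane (seen from the bar handle, looking towards the cup).

How it is judged:
By the outcome, as a careful person would: the job done as asked, in the order asked, and still so for the second after the job is handed in, with the robot touching nothing.
It also fails if it takes over 35 s, if anything falls off the work surface, if the arm or the gripper's body presses on something with over 40 N, if the wrist force passes 120 N, or if a joint passes its speed limit or range.

## Working session

There is one attempt and no reset: what is moved stays moved. The work goes in short steps, Python scripts to look and compute and a tool call to move; the robot and the scene stay as the last step left them, time stands still between calls to the robot, and variables do not carry over. Pictures are saved under pics/ and viewed, and the job is handed in when it is done.

Besides the shell and the picture viewer there is one more tool, called after "Request:" by a JSON object that holds its "op" and its "data". step_arm: Moves the arm, as the interface text tells. Its arguments: {"type":"object","properties":{"rows":{"type":"array","items":{"type":"object","properties":{"delta_pos":{"type":"array","items":{"type":"number"}},"spin":{"type":"number"}}}},"jaw":{"type":"number"}},"required":["rows"]}

```bash
mkdir -p pics; cat > h.py <<'E'
from cell import *
import numpy as np, cv2
def ray(ci,u,v):
    K=np.array(ci["camera_matrix"]);k1=ci["k1"]
    p=cv2.undistortPoints(np.array([[[u,v]]],float),K,np.array([k1,0,0,0.]))[0,0]
    R=np.array(ci["R"]);t=np.array(ci["t"])
    return -R.T@t, R.T@np.array([p[0],p[1],1.])
def onz(ci,u,v,z):
    c,d=ray(ci,u,v); return c+d*(z-c[2])/d[2]
def dep(ci,u,v,D):
    c,d=ray(ci,u,v); return c+d*D
E
python3 - <<'E'
from h import *
print(state())
for n in ("top","scene"):
    im,d=read_camera(n); cv2.imwrite(f"pics/{n}0.png",im); np.save(f"{n}0.npy",d)
    ci=camera_info(n); print(n,ci)
E
```

```text
{'t': 0.0, 'joints': array([-1.41157779e+00,  4.91535787e-01,  1.55948328e+00, -5.16319258e-05,
        1.09167202e+00, -1.05563610e-01]), 'qvel': array([-0.00043045,  0.00128997,  0.00020473,  0.00095744,  0.00190414,
       -0.00112535]), 'tau': array([ 3.71142247e-03, -6.12636638e+01, -2.58177102e+01,  6.93826843e-02,
        4.82260936e-02, -6.53404823e-05]), 'eef_pos': array([ 163.59472193, -603.1614191 ,  404.16474706]), 'tcp_rot': array([-3.14049551e+00, -7.02025330e-05,  2.64805935e-01]), 'ft_force': array([0.2241557 , 0.21552204, 0.03218706]), 'moment': array([ 0.01771789,  0.03460809, -0.01725676]), 'opening': 1.0035716000023007}
top {'camera_matrix': array([[418.6016864 ,   0.        , 255.04990304],
       [  0.        , 418.6016864 , 187.31333822],
       [  0.        ,   0.        ,   1.        ]]), 'k1': 0.04497829121838136, 'R': array([[ 0.00884576, -0.99986268,  0.01401339],
       [-0.99462619, -0.01024334, -0.10302337],
       [ 0.10315276, -0.01302677, -0.99458022]]), 't': array([-21.48756618, 560.4183565 , 892.87304068])}
scene {'camera_matrix': array([[371.0313456 ,   0.        , 259.06867296],
       [  0.        , 371.0313456 , 195.1202397 ],
       [  0.        ,   0.        ,   1.        ]]), 'k1': -0.029544409134534863, 'R': array([[ 0.35787542,  0.93367198,  0.01348423],
       [ 0.76721447, -0.28577968, -0.57420548],
       [-0.53226604,  0.21583932, -0.81860017]]), 't': array([-195.59760713, -371.37849681, 1059.62816945])}
```

View pics/top0.png

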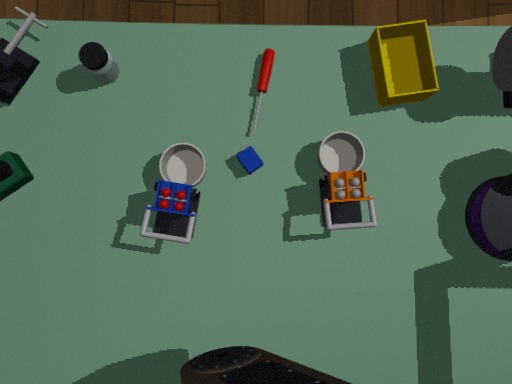

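View pics/scene0.png

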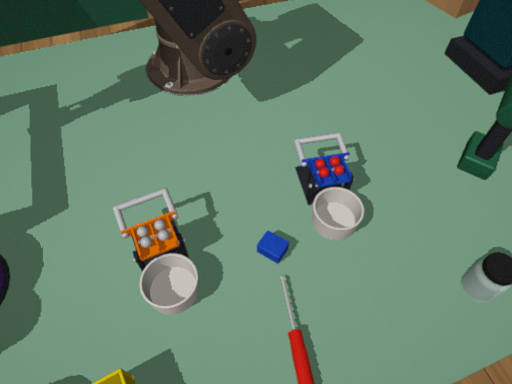

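The top picture shows the orange tray at about (348,187), with its bar running from (328,226) to (373,224) and its cup at (342,155). In the scene picture the bar runs from (117,208) to (167,193). I'll zoom in and measure.

```bash
python3 - <<'E'
from h import *
a=cv2.imread("pics/top0.png");b=cv2.imread("pics/scene0.png")
A=cv2.resize(a[125:245,300:400],None,fx=4,fy=4,interpolation=cv2.INTER_NEAREST)
B=cv2.resize(b[180:300,100:200],None,fx=4,fy=4,interpolation=cv2.INTER_NEAREST)
cv2.imwrite("pics/z0.png",np.hstack([A,B]))
ct,cs=camera_info("top"),camera_info("scene")
def mask(im,x0,y0,x1,y1):
    hsv=cv2.cvtColor(im,cv2.COLOR_BGR2HSV)
    m=((hsv[...,1]<45)&(hsv[...,2]>110)).astype(np.uint8)
    o=np.zeros_like(m);o[y0:y1,x0:x1]=m[y0:y1,x0:x1];return o
m=mask(a,315,190,385,240); cv2.imwrite("pics/mt.png",m*255)
# bar rows per column, top
for u in range(322,380,4):
    r=np.where(m[205:240,u])[0]+205; print(u,r.min() if len(r) else None,r.max() if len(r) else None, end=' | ')
print()
m=mask(b,105,180,185,250)
for u in range(108,182,4):
    r=np.where(m[180:245,u])[0]+180; print(u,r.min() if len(r) else None,r.max() if len(r) else None, end=' | ')
print()
d=np.load("top0.npy")
for u in (335,345,355,365):
  for v in (222,224,226,228): print(u,v,d[v,u],dep(ct,u,v,d[v,u]).round(1),end=' ; ')
  print()
E
```

```text
322 None None | 326 205 212 | 330 214 228 | 334 225 228 | 338 224 228 | 342 224 227 | 346 224 227 | 350 223 227 | 354 223 226 | 358 223 226 | 362 222 226 | 366 222 226 | 370 222 225 | 374 206 225 | 378 None None | 
108 None None | 112 None None | 116 205 220 | 120 203 230 | 124 202 236 | 128 201 207 | 132 199 225 | 136 198 204 | 140 196 243 | 144 195 244 | 148 193 244 | 152 192 237 | 156 190 236 | 160 189 239 | 164 188 239 | 168 192 230 | 172 202 217 | 176 210 216 | 180 None None | 
335 222 937.9724 [ 486.7 -195.9    7.7] ; 335 224 857.6159 [ 480.8 -179.5   87.7] ; 335 226 856.0444 [ 476.7 -179.2   88.8] ; 335 228 853.029 [ 472.6 -178.6   91.4] ; 
345 222 940.0992 [ 487.  -218.7    5.9] ; 345 224 858.95 [ 481.  -200.2   86.6] ; 345 226 855.5778 [ 476.9 -199.4   89.6] ; 345 228 856.16394 [ 472.9 -199.6   88.6] ; 
355 222 941.119 [ 487.2 -241.2    5.2] ; 355 224 856.0984 [ 481.2 -219.8   89.8] ; 355 226 852.5094 [ 477.1 -219.    92.9] ; 355 228 857.6967 [ 473.1 -220.3   87.3] ; 
365 222 856.4382 [ 485.5 -240.2   90.1] ; 365 224 856.0029 [ 481.4 -240.1   90.1] ; 365 226 856.1114 [ 477.4 -240.1   89.6] ; 365 228 942.9562 [ 474.1 -264.1    2.3] ;
```

View pics/z0.png

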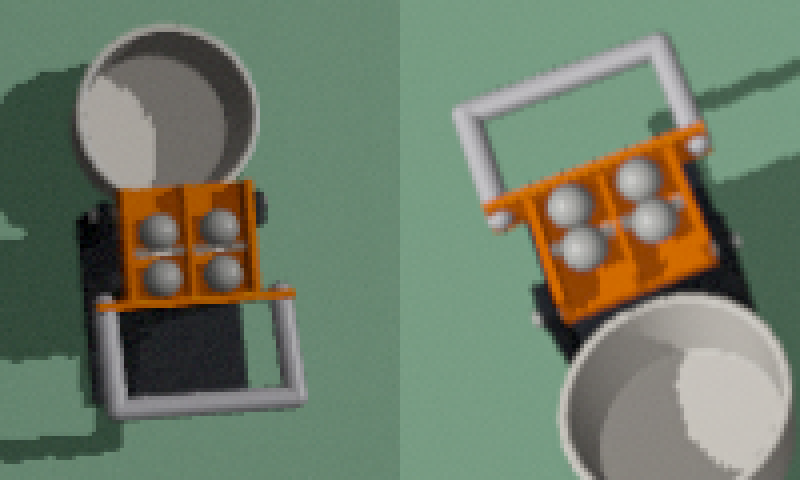

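```bash
python3 - <<'E'
from h import *
ct,cs=camera_info("top"),camera_info("scene")
def fit(ci,us,lo,hi,z):
    P=np.array([onz(ci,u,(l+h)/2,z)[:2] for u,l,h in zip(us,lo,hi)])
    c=P.mean(0); d=np.linalg.svd(P-c)[2][0]; return c,d*np.sign(-d[1])
us=list(range(334,371,4)); lo=[225,224,224,224,223,223,223,222,222,222];hi=[228,228,227,227,227,226,226,226,226,225]
us2=[128,136];
for z in (84,):
    c,d=fit(ct,us,lo,hi,z); print(z,c,d,np.degrees(np.arctan2(d[0],-d[1])))
    print("ends top",onz(ct,328.2,227.3,z),onz(ct,374.8,223.8,z))
    print("ends scn",onz(cs,116,207.5,z),onz(cs,165,190.3,z))
    print("scn mid pts",onz(cs,128,204,z),onz(cs,136,201,z))
# cup centres at rim z=50; top rim ellipse in zoom x 77-258,y25-~195
print(onz(ct,300+168/4,125+108/4,50))
for n,u,v in [("FL",159,230),("FR",219,226),("BL",163,276),("BR",222,272)]: print(n,onz(ct,300+u/4,125+v/4,78).round(1))
s=state();print(s["eef_pos"],s["tcp_rot"])
E
```

```text
84 [ 479.39720126 -215.09124491] [ 0.08898083 -0.99603334] 5.10497762657941
ends top [ 473.97221164 -166.22502489   84.        ] [ 482.16015709 -261.83038015   84.        ]
ends scn [ 480.58754354 -257.7835635    84.        ] [ 473.68582759 -164.6019662    84.        ]
scn mid pts [ 480.53777587 -235.74962942   84.        ] [ 479.00456818 -220.64443397   84.        ]
[ 637.51073251 -204.09647892   50.        ]
FL [ 567.5 -192.4   78. ]
FR [ 569.9 -223.7   78. ]
BL [ 543.4 -194.2   78. ]
BR [ 545.8 -224.9   78. ]
[ 163.61489171 -603.17044043  404.22456677] [-3.14057955e+00 -9.87012686e-05  2.64878967e-01]
```

Request:
{"op": "step_arm", "data": {"rows": [{"delta_pos": [1.7, -1.2, 0], "spin": -3.3}, {"delta_pos": [5.1, -3.7, 0], "spin": -10}, {"delta_pos": [8.5, -6.1, 0], "spin": -16.5}, {"delta_pos": [11.9, -8.6, 0], "spin": -23}, {"delta_pos": [15.2, -11, 0], "spin": -30}], "jaw": 0.42}}

```text
t: 0.6
eef_pos: [282.2, -455.8, 404.1]
tcp_rot: [-3.14, -0.001, 0.793]
ft_force: [0.8, 0.2, 0.3]
opening: 0.637
```

Request:
{"op": "step_arm", "data": {"rows": [{"delta_pos": [4.5, -0.4, 0], "spin": -7}, {"delta_pos": [8.9, -0.9, 0], "spin": -14}, {"delta_pos": [13.3, -1.3, 0], "spin": -21}, {"delta_pos": [17.8, -1.7, 0], "spin": -28}, {"delta_pos": [22.2, -2.2, 0], "spin": -35}]}}

```text
t: 1.1
eef_pos: [423.3, -280.6, 404.2]
tcp_rot: [-3.141, -0.001, 1.409]
ft_force: [0.5, -0.1, 0.1]
opening: 0.418
```

Request:
{"op": "step_arm", "data": {"rows": [{"delta_pos": [3.2, 1.9, 0], "spin": -6}, {"delta_pos": [5.6, 3.3, 0], "spin": -10.5}, {"delta_pos": [7, 4.1, 0], "spin": -13}, {"delta_pos": [7.6, 4.4, 0], "spin": -14.1}, {"delta_pos": [7.6, 4.4, 0], "spin": -14.1}]}}

```text
t: 1.6
eef_pos: [479.1, -212.3, 404.1]
tcp_rot: [-3.141, -0.002, 1.655]
ft_force: [0.8, 0.4, -0.9]
opening: 0.422
```

```bash
python3 - <<'E'
from h import *
s=state();print(s["t"],s["eef_pos"],s["tcp_rot"],s["opening"]); ci=camera_info("wrist")
im,d=read_camera("wrist"); cv2.imwrite("pics/w1.png",im);np.save("w1.npy",d);np.save("w1ci.npy",ci,allow_pickle=True)
E
```

```text
1.6 [ 479.12618741 -212.33408701  404.13818121] [-3.14090960e+00 -1.83452158e-03  1.65549669e+00] 0.42202364571381085
```

View pics/w1.png

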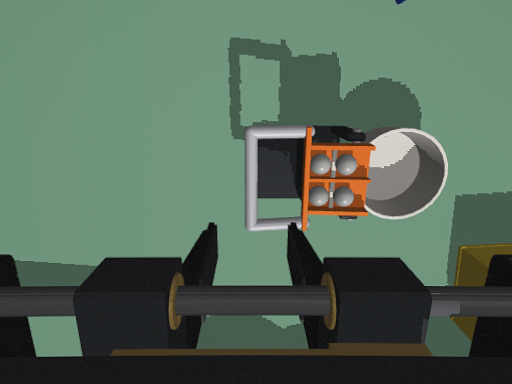

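The wrist view shows the bar from (251,131) to (251,226), between the finger lines. The fingertips are at about (212,228) and (294,228). Next I'll cross-check the bar position.

```bash
python3 - <<'E'
from h import *
ci=np.load("w1ci.npy",allow_pickle=True).item(); im=cv2.imread("pics/w1.png")
hsv=cv2.cvtColor(im,cv2.COLOR_BGR2HSV); P=[]
for v in range(140,218,6):
    r=np.where((hsv[v,235:270,1]<45)&(hsv[v,235:270,2]>100))[0]+235
    P.append(onz(ci,(r.min()+r.max())/2,v,84)); print(v,r.min(),r.max(),P[-1].round(1))
P=np.array(P)[:,:2];d=P[-1]-P[0];print("yaw fwd deg",np.degrees(np.arctan2(d[0],-d[1])))
a,b=onz(ci,251,128.5,84),onz(ci,251,227,84);print(a,b,(a+b)/2)
E
```

```text
140 246 257 [ 475.1 -172.7   84. ]
146 246 257 [ 475.6 -178.2   84. ]
152 246 257 [ 476.1 -183.8   84. ]
158 246 257 [ 476.5 -189.5   84. ]
164 246 257 [ 477.  -195.3   84. ]
170 246 257 [ 477.5 -201.1   84. ]
176 246 257 [ 478.  -206.9   84. ]
182 246 256 [ 478.1 -212.9   84. ]
188 245 256 [ 478.1 -218.9   84. ]
194 245 256 [ 478.6 -225.    84. ]
200 245 256 [ 479.1 -231.1   84. ]
206 246 256 [ 480.1 -237.3   84. ]
212 246 257 [ 481.1 -243.5   84. ]
yaw fwd deg 4.866117042040135
[ 473.76305488 -162.22952434   84.        ] [ 482.0074943  -259.58228374   84.        ] [ 477.88527459 -210.90590404   84.        ]
```

The two views agree within 2 mm, so I'm descending.

Request:
{"op": "step_arm", "data": {"rows": [{"delta_pos": [0, 0, 2], "spin": 0}, {"delta_pos": [0, -0.1, 5], "spin": 0}, {"delta_pos": [0, -0.1, 8], "spin": 0}, {"delta_pos": [0, -0.1, 10.5], "spin": 0}, {"delta_pos": [0, -0.1, 12], "spin": 0}]}}

```text
t: 2.15
eef_pos: [476.8, -213.6, 282.4]
tcp_rot: [-3.139, -0.003, 1.652]
ft_force: [1.5, -0.3, 0.5]
opening: 0.421
```

Request:
{"op": "step_arm", "data": {"rows": [{"delta_pos": [0, 0, 1], "spin": 0}, {"delta_pos": [0, 0, 2], "spin": 0}, {"delta_pos": [0, 0, 2.8], "spin": 0}, {"delta_pos": [0, 0, 2.9], "spin": 0}, {"delta_pos": [0, 0, 2.9], "spin": 0}]}}

```text
t: 2.65
eef_pos: [476.8, -213.6, 253.6]
tcp_rot: [-3.139, -0.003, 1.652]
ft_force: [-0.0, 0.5, -0.7]
opening: 0.419
```

Request:
{"op": "step_arm", "data": {"rows": [{"delta_pos": [0, 0.15, -0.1], "spin": 0}, {"delta_pos": [0, 0.15, -0.1], "spin": 0}, {"delta_pos": [0, 0.15, -0.1], "spin": 0}, {"delta_pos": [0, 0.15, -0.1], "spin": 0}, {"delta_pos": [0, 0.15, -0.1], "spin": 0}], "jaw": 0.0}}

```text
t: 3.15
eef_pos: [478.2, -213.5, 254.8]
tcp_rot: [-3.139, -0.003, 1.652]
ft_force: [-1.9, -0.1, 2.3]
opening: 0.116
```

```bash
python3 - <<'E'
from h import *
s=state();print(s["t"],s["eef_pos"],s["tcp_rot"],s["opening"],s["ft_force"],s["moment"])
im,d=read_camera("wrist"); im2,_=read_camera("scene")
cv2.imwrite("pics/w2.png",np.hstack([cv2.resize(im,(400,300)),cv2.resize(im2[150:330,80:320],(400,300))]))
E
```

```text
3.15 [ 478.1529734  -213.52470983  254.76066949] [-3.13905188e+00 -2.75381990e-03  1.65166677e+00] 0.11554440422857759 [-1.94174302 -0.09435517  2.25607116] [-0.13290248  0.23218085  0.08987304]
```

View pics/w2.png

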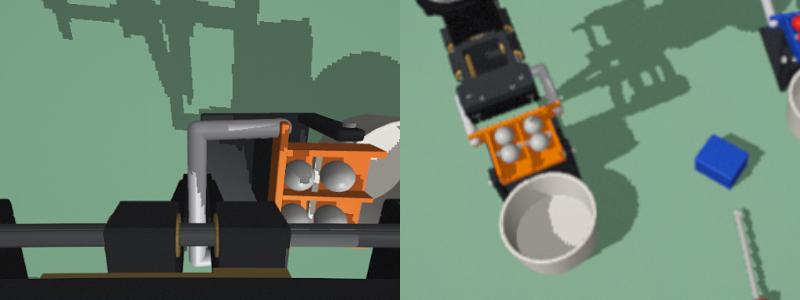

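Gripped: the opening of 0.116 is about 11 mm, which matches the 12 mm bar. The wrist view shows the bar between the fingers and the wall clear. Now I'll lift along the arc, to a tilt of about 0.2 first.

Request:
{"op": "step_arm", "data": {"rows": [{"delta_pos": [0, 0.09, -0.41], "spin": 0}, {"delta_pos": [0, 0.19, -0.82], "spin": 0}, {"delta_pos": [0, 0.31, -1.22], "spin": 0}, {"delta_pos": [0, 0.45, -1.62], "spin": 0}, {"delta_pos": [0, 0.6, -2.01], "spin": 0}]}}

```text
t: 3.75
eef_pos: [484.0, -213.1, 275.1]
tcp_rot: [-3.138, -0.003, 1.652]
ft_force: [-4.2, -3.2, -2.7]
opening: 0.119
```

```bash
cat > look.py <<'E'
from h import *
import sys
s=state();print(s["t"],s["eef_pos"],s["tcp_rot"],s["opening"],s["ft_force"],s["moment"])
im,d=read_camera("top"); im2,_=read_camera("scene")
cv2.imwrite(f"pics/{sys.argv[1]}.png",np.hstack([cv2.resize(im[120:255,290:410],(400,450)),cv2.resize(im2[170:320,90:223],(400,450))]))
E
python3 look.py l1
```

```text
3.75 [ 484.04851395 -213.07669969  275.08069956] [-3.13806388 -0.0031854   1.65164016] 0.11903524931034544 [-4.18097788 -3.16502389 -2.70623331] [-0.48517175  0.84924938  0.01163095]
```

View pics/l1.png

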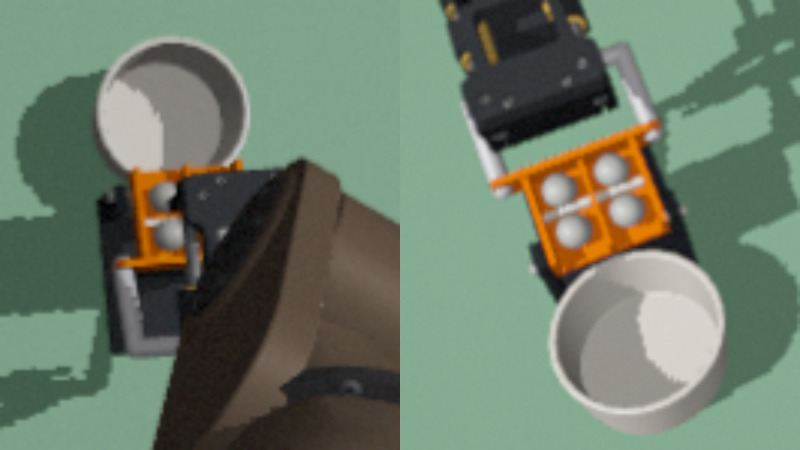

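In the scene view the front balls at (575,230) and (627,210) are just leaving the ridge, and the back row sits behind it. Continuing to about 0.4.

Request:
{"op": "step_arm", "data": {"rows": [{"delta_pos": [0, 0.17, -0.38], "spin": 0}, {"delta_pos": [0, 0.35, -0.76], "spin": 0}, {"delta_pos": [0, 0.55, -1.13], "spin": 0}, {"delta_pos": [0, 0.76, -1.49], "spin": 0}, {"delta_pos": [0, 0.99, -1.84], "spin": 0}]}}

```text
t: 4.35
eef_pos: [493.7, -212.3, 294.2]
tcp_rot: [-3.137, -0.003, 1.652]
ft_force: [-8.1, -3.5, 0.6]
opening: 0.119
```

```bash
python3 look.py l2
```

```text
4.35 [ 493.70921583 -212.27072642  294.21766525] [-3.13687913 -0.00330552  1.65206776] 0.11908658336513432 [-8.06375148 -3.45029095  0.58277192] [-0.72296271  1.53805111  0.0613997 ]
```

View pics/l2.png

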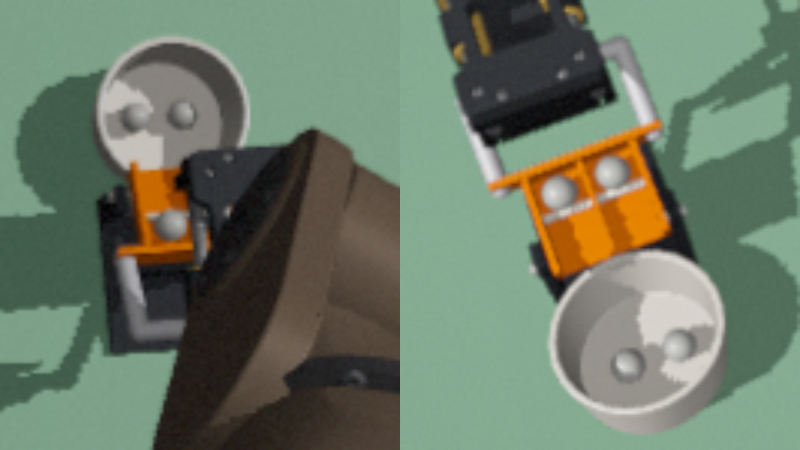

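Both front balls are in the cup, at about (135,116) and (181,115) in the top view. The back row is still behind the ridge. I'm lowering along the same arc.

Request:
{"op": "step_arm", "data": {"rows": [{"delta_pos": [0, -0.23, 0.35], "spin": 0}, {"delta_pos": [0, -0.44, 0.71], "spin": 0}, {"delta_pos": [0, -0.64, 1.08], "spin": 0}, {"delta_pos": [0, -0.82, 1.46], "spin": 0}, {"delta_pos": [0, -0.99, 1.84], "spin": 0}]}}

```text
t: 4.95
eef_pos: [484.1, -213.0, 275.9]
tcp_rot: [-3.139, -0.003, 1.652]
ft_force: [2.2, 0.6, 1.2]
opening: 0.12
```

Request:
{"op": "step_arm", "data": {"rows": [{"delta_pos": [0, -0.15, 0.39], "spin": 0}, {"delta_pos": [0, -0.29, 0.79], "spin": 0}, {"delta_pos": [0, -0.41, 1.19], "spin": 0}, {"delta_pos": [0, -0.51, 1.58], "spin": 0}, {"delta_pos": [0, -0.55, 1.8], "spin": 0}]}}

```text
t: 5.45
eef_pos: [478.5, -213.4, 257.6]
tcp_rot: [-3.139, -0.003, 1.652]
ft_force: [1.6, 0.6, 0.7]
opening: 0.119
```

Request:
{"op": "step_arm", "data": {"rows": [{"delta_pos": [0, -0.01, 0.1], "spin": 0}, {"delta_pos": [0, -0.03, 0.2], "spin": 0}, {"delta_pos": [0, -0.03, 0.27], "spin": 0}, {"delta_pos": [0, -0.03, 0.27], "spin": 0}]}}

```text
t: 5.85
eef_pos: [478.1, -213.4, 255.8]
tcp_rot: [-3.139, -0.002, 1.652]
ft_force: [-2.1, 2.7, 12.9]
opening: 0.119
```

Request:
{"op": "step_arm", "data": {"rows": [{"delta_pos": [0, 0, 0], "spin": 0}, {"delta_pos": [0, 0, 0], "spin": 0}, {"delta_pos": [0, 0, 0], "spin": 0}, {"delta_pos": [0, 0, 0], "spin": 0}, {"delta_pos": [0, 0, 0], "spin": 0}], "jaw": 0.42}}

```text
t: 6.35
eef_pos: [478.1, -213.4, 255.6]
tcp_rot: [-3.139, -0.002, 1.652]
ft_force: [-0.1, 0.1, -0.7]
opening: 0.411
```

```bash
python3 look.py l3
```

```text
6.35 [ 478.1070444  -213.37871733  255.62320706] [-3.13870458e+00 -2.48281381e-03  1.65206704e+00] 0.4114596190980865 [-0.10070587  0.07598158 -0.67328528] [ 0.00473347 -0.10634787  0.01152782]
```

View pics/l3.png

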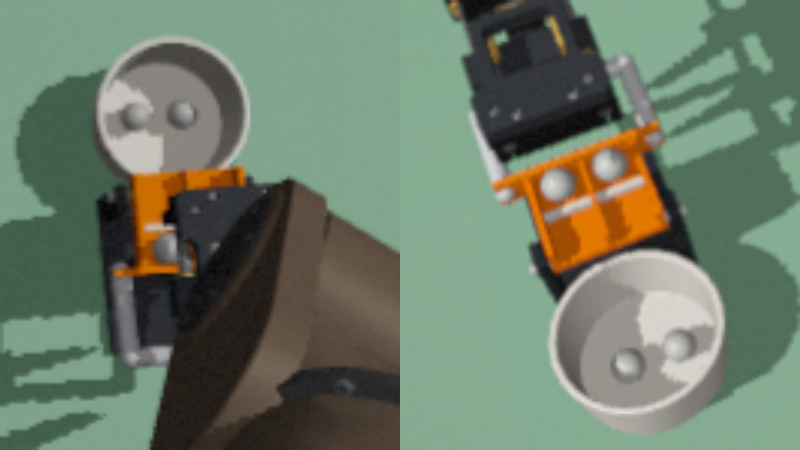

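The tray is at rest and released, the cup holds two balls and two are left in the tray. Retreating straight up.

Request:
{"op": "step_arm", "data": {"rows": [{"delta_pos": [0, 0, -0.7], "spin": 0}, {"delta_pos": [0, 0, -2], "spin": 0}, {"delta_pos": [0, 0, -4], "spin": 0}, {"delta_pos": [0, 0, -7], "spin": 0}, {"delta_pos": [0, 0, -10], "spin": 0}]}}

```text
t: 6.95
eef_pos: [478.3, -213.5, 357.0]
tcp_rot: [-3.138, -0.003, 1.652]
ft_force: [0.6, -0.7, 0.5]
opening: 0.419
```

Request:
{"op": "step_arm", "data": {"rows": [{"delta_pos": [-3, -2, -2], "spin": 0}, {"delta_pos": [-7, -4, -3], "spin": 0}, {"delta_pos": [-11, -5, -4], "spin": 0}, {"delta_pos": [-13, -5, -4], "spin": 0}, {"delta_pos": [-13, -5, -4], "spin": 0}]}}

```text
t: 7.45
eef_pos: [438.7, -349.3, 397.4]
tcp_rot: [-3.139, -0.002, 1.649]
ft_force: [0.0, 0.6, 0.1]
opening: 0.417
```

```bash
python3 look.py l4; python3 - <<'E'
from h import *
im,_=read_camera("top"); cv2.imwrite("pics/top4.png",im)
# bar pixel check
for u in (330,335,345): print(u,dep(camera_info("top"),u,226,_[226,u]).round(1))
E
```

```text
7.45 [ 438.65482814 -349.30477732  397.37757223] [-3.13913074e+00 -1.58762513e-03  1.64944404e+00] 0.4169071523992984 [0.03521168 0.59122113 0.08429018] [ 0.01567623 -0.18544425 -0.03527816]
330 [ 476.6 -168.8   90. ]
335 [ 476.7 -178.7   91.2]
345 [ 476.9 -198.7   92.6]
```

View pics/l4.png

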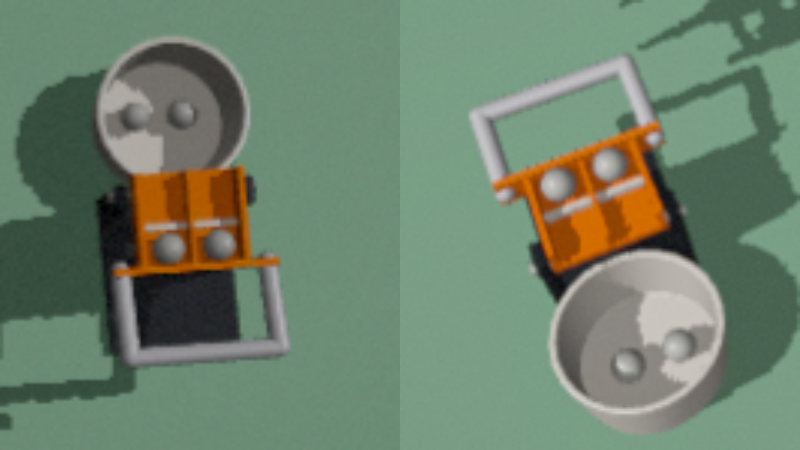

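Two balls lie still in the cup, at (134,116) and (181,115). The back row is behind the ridge at (168,248) and (219,242). The bar is back at its starting pose and the arm is clear.

```bash
python3 -c "
from cell import *
print(job_done())"
```

```text
the job is handed in; nothing more can be done
None
```

I gripped the orange tray's bar, tipped the tray along its hinge arc to about 0.4 rad and lowered it back to rest. Then I released the bar and moved the arm clear, about 7.5 s in all. No verdict was reported when I handed the job in.

- **Balls:** In the last pictures both front balls lie still in the white cup, and both back balls are behind the ridge.
- **Tray:** The bar is back where it started. Its top surface reads about 90–92 mm, against about 89–90 mm before and 90 mm expected, which is within the depth noise.
- **Force:** The highest reading I saw was about 13 N, as the tray came to rest, and it was near zero after release. Forces were read only at the end of each move call.

No check failed. The top, scene and wrist cameras agreed on the bar position to about 2 mm.

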